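# Clamp the lifted napkin-rack rail with self-closing tweezers

### The arm

A 6-joint arm with a two-finger parallel gripper is mounted at the origin on the work surface; the furniture and walls round the work are solid. World frame = base frame: x ahead of the robot, y to its left, z up, the work surface at z = 0. Lengths are in mm, angles in rad, forces in N, time in s.
With the tool pointing down it reaches from about 400 to 925 mm from the base axis. Payload 12.5 kg.
Tool frame: the origin (TCP) lies midway between the tips of the shut fingers; the grasp point (between the pads) lies 19 mm behind it (env.pinch_z is the z of the grasp point in the tool frame, in mm); z points along the fingers, y is the line along which they close (so a half turn about z gives the same grasp; the last joint's range is limited). The gripper opens to 95 mm and grips with 3 to 60 N. Pads are 20 mm wide; open, the fingers measure 119 mm over their backs; the gripper's body (75 mm by 180 mm) begins 59 mm behind the grasp point.
Start: joints at [-1.333, 0.491, 1.559, -0, 1.092, -0.106], TCP at [210.69, -588.436, 214.661] pointing down, gripper open.
Joint ranges: [-3.1, 3.1], [-0.84, 2.19], [0.05, 2.79], [-1.13, 4.28], [0.06, 2.93], [-2.69, 2.69]. Speed limits (rad/s): [2.22, 2.22, 2.79, 3.14, 3.14, 3.14].

### API

Orientations are given as [roll, pitch, yaw] about the fixed x, y, z axes, in that order (R = Rz(yaw) Ry(pitch) Rx(roll)).
In Python, from cell import env, eyes gives the robot as it stands.
- The arm moves only by the shell command python3 -m inch 'ROWS'. ROWS is JSON, a list of rows, each a list of 3 entries, a list of its own where there are three numbers: the shift along the tool's x, y, z in units of 60 mm (1.0 is 60 mm), then the turn about the tool's z in units of 5 degrees (1.0 is 5 degrees), then the closure, from -1 (fully open) to 1 (shut). In form: [[[tx, ty, tz], turn, claw], ...]. A call has exactly 10 rows; each row shifts and turns the commanded pose from where the row before left it, along the tool's axes as they then stand; what a row does not reach is not made up. A row lasts 1/8 s, in which the tool goes at most 62.5 mm and 10.7 degrees, less where a joint would pass 70% of its speed; a pose out of reach is approached as far as the arm can. A call is refused whole if a number of a shift passes 1 or a number of a turn 1, either way. A call with a gripper value outside its range is refused whole. The fingers move at their own pace and stop on an object; the grip force is fixed at half the most. Time passes only in rows, so rows that do not move let the fingers close, or fill a call up. It gives the time, the measured TCP pose, the force, the opening and the grip force at its end, in the units of the state.
- env.state(): the state, without advancing time (a new reading comes with each control period).
- eyes.read_camera(name): name is "scene" or "top" or "wrist"; returns a dict with "pixels" (400x640x3 uint8, red, green, blue), "fx", "fy", "cx", "cy" (pixels), "extrinsics" (4x4, takes a point from world to camera coordinates). Camera axes: x right, y down, z forward; pixel columns grow to the right and rows downward; lengths in mm; the calibration is good to about 2 mm. The wrist camera is an equidistant fisheye: a pixel r from the principal point sees the ray r / f radians off the axis. A picture is of the moment at which its call begins. There is no depth.
- env.job_done(): hands the job in; it is judged then, once.
Trained networks look in a picture, given as the dict that the camera call returned (one of the last four; its "shot" number tells which), for a name from the list of things; names that differ only in an ending like _2 or _b are one class to them, and where a whole thing is asked for, a point or a joint stands for the part that bears it (a point fixed in the world has none). Each returns a list of dicts, best first, with "score" (0 to 1); they miss things now and then, are a little off and sometimes report something else, mostly with a low value. They report only what shows in the picture. A call takes as long as a camera call. They do not tell look-alikes from the thing itself.
- eyes.boxes_of(name, picture): "centre" ([row, column] in pixels, amid what is visible of it).
- eyes.cut_out(name, picture): "mask" (400x640 bool, what is visible of it) and "centre" ([row, column] in pixels, amid what is visible of it).
- eyes.spot_point(name, picture): "centre" ([row, column] in pixels: a listed point, or the origin of a listed thing).
The state is a dict: "t": time; "joints": joint angles; "qvel": joint speeds; "tau": joint torques, N m; "eef_pos": TCP position; "tcp_rot": TCP orientation; "ft_force": force on the tool from outside, world axes, zero at the start; "moment": the same for the moment, N m; "opening": opening from 0.0 (shut) to 1.0 (fully open); "grip_force": force on a finger pad.
Only numpy, scipy, OpenCV 4.12 (cv2) and the standard library are available. Lean on these libraries where they do the work, as an engineer would, in place of code of your own. Each camera call takes 0.05 s, during which the arm holds its last target. There are 200 camera calls.

### The job

The dark top rail of the napkin rack has just been glued and has sprung up. Squeeze the self-closing tweezers open and take them off their stand, put their open jaws astride the rail at its middle, press the rail gently but fully home with the rubber foot between the jaws (feel for it, do not crush the wood), and while it is held down let the jaws close on the upright. Leave the tweezers there on their own, upright and gripping squarely, so that the rail stays home; do not push the rail with the robot's fingers and leave the other things on the table alone.

Things in the scene. Friction and masses are not known exactly. Their poses are not given: they have to be found in the camera images.
- tweezers: Self-closing steel tweezers of the clothes-peg kind, upright, handles up, clipped on the tab of their stand; 26 mm wide along x, 132 mm high, about 90 g. Origin on the pivot pin; z points up to the handles, -z to the jaws; they open and close along y. Squeezing the handles together opens the jaws, and a spring shuts them
- tw_grip (a point): Midway between the two flat black grip pads (26 mm long along x, 18 mm high, 8 mm thick) of the tweezers, 48 mm above the pivot. Width over them along y: 44 mm shut, 42 mm parked, 30 mm squeezed fully open against a stop, when they stand parallel. The spring takes 12 to 15 N on each; 25 to 30 N holds firmly. Spreading, they sink 1 mm towards the pivot: press on while letting go
- tw_tips (a point): Middle between the lower ends of the jaws, 75 mm under the pivot. Pads 16 mm high, 4 mm apart shut, about 20 mm apart open, grip with about 9 N. Between the jaws a rubber foot (12 x 8 mm, on a rod under the pivot) points down; it presses the rail. Its underside is 18 to 38 mm under the pivot, set stiffly and differently each time and not measured: it must be felt
- jaw_a (a joint): opening angle of each of the two jaws of the tweezers (both move alike), rad: 0 shut, 0.12 fully open; about 0.015 on the stand's tab, about 0.03 when gripping the upright of the rack
- stand: Parking stand of the tweezers, fixed: dark wooden foot 80 x 70 x 12 mm with an upright steel tab 30 mm long (x), 6 mm thick (y), reaching 36 mm above the table. Origin on the table under the middle of the tab; z up. The parked tweezers' pivot is 87 mm above the table, and their axes are parallel to the stand's
- rack: Light wooden napkin rack, fixed: foot 150 x 90 x 12 mm with two parallel uprights 130 mm long (x) and 8 mm thick (y). Origin on the table under the middle of the upright that carries the lifted rail; z up, x along the uprights. This upright is 70 mm high without its rail; the other one, 52 mm away towards -y, is 66 mm high with its own light rail, which is firm
- rail_cap: The lifted dark top rail, 130 mm long (x), 8 mm thick (y), 6 mm high, above the upright of the rack, with two white lines 15 mm either side of its middle. Origin at the middle of its underside, which is 70 mm above the table when home and 76 mm when sprung up. It only moves up and down; its top is 6 mm above its origin
- rail (a joint): how far the rail stands off the upright, m: 0 fully home, 0.006 sprung up. A spring of 3 to 4 N pushes it up; it stays home only while it is held down. Pressed with more than about 15 N the wood is crushed
- salt_mill: small wooden salt mill standing behind the work, 58 mm across and 110 mm high, origin under its middle; bystander
- table_mug: white patterned mug, 82 mm across without handle, 94 mm high, origin under its middle; bystander
- table_glasses: red spectacles lying on the table, 141 x 142 x 42 mm; bystander
There are look-alikes about, which are no part of the job. Leave any turquoise look-alike of the rack alone.

How it is judged (in metres and radians):
On the way, in this order (a step that is already met when the one before it is completed fails the run):
1. the tweezers, squeezed open, are lifted off their stand (value of joint jaw_a above 0.06 rad and height (world z) of tweezers above 0.12 m and contact force between tweezers and stand below 0.1 N), for 0.1 s.
2. the rail is pressed home with the tweezers while their jaws are held open astride it (value of joint jaw_a above 0.06 rad and value of joint rail below 0.0015 m and contact force between tweezers and rail_cap above 1 N), for 0.1 s.
At the end, for the whole second after the job is handed in: The rail is home (within 1.8 mm) and held there; the tweezers grip the rack's upright by themselves (jaw angle 0.02 to 0.045), pivot within 18 mm of the rail's middle seen from above, upright within 0.17 rad, squared to the upright within 0.2 rad, and at rest (value of joint rail below 0.0018 m and contact force between tweezers and rack above 3 N and value of joint jaw_a between 0.02 and 0.045 rad and horizontal distance between tweezers and rail_cap below 0.018 m and angle between tweezers's own z axis and vertical below 0.17 rad and angle between the y axis of tweezers and the y axis of rack, either way round below 0.2 rad and linear speed of tweezers below 0.01 m/s); the robot touches nothing.
It fails at once if the rail is crushed: pressed with more than 15 N by the tweezers (contact force between tweezers and rail_cap above 15 N).
It fails at once if the rail is pushed with the robot's fingers (contact force between the fingers and rail_cap above 0.5 N).
It fails at once if a bystander is disturbed (distance of any of salt_mill, table_mug, table_glasses from where it was at the start of the episode above 0.02 m).
It also fails if it takes over 59 s, if anything falls off the work surface, if the arm or the gripper's body presses on something with over 40 N, if the wrist force passes 120 N, or if a joint passes its speed limit or range.

## Working session

There is one attempt and no reset: what is moved stays moved. The work goes in short steps, Python scripts to look and compute and a shell command to move; the robot and the scene stay as the last step left them, time stands still between calls to the robot, and variables do not carry over. Pictures are saved under pics/ and viewed, at most 12 in all, crops included, and the job is handed in when it is done.

```bash
mkdir -p pics; ls; cat > h.py <<'E'
from cell import env, eyes
import numpy as np, cv2
def ray(p,rc):
    E=np.array(p["extrinsics"]);R=E[:3,:3];c=-R.T@E[:3,3]
    x=(rc[1]-p["cx"])/p["fx"];y=(rc[0]-p["cy"])/p["fy"]
    if p.get('fish'):
        r=np.hypot(x,y);d=np.array([np.sin(r)*x/r,np.sin(r)*y/r,np.cos(r)])
    else: d=np.array([x,y,1.])
    d=R.T@d;return c,d/np.linalg.norm(d)
def atz(p,rc,z):
    c,d=ray(p,rc);return c+d*(z-c[2])/d[2]
def tri(rays):
    A=np.zeros((3,3));b=np.zeros(3)
    for c,d in rays:
        P=np.eye(3)-np.outer(d,d);A+=P;b+=P@c
    X=np.linalg.solve(A,b);return X,[np.linalg.norm((np.eye(3)-np.outer(d,d))@(X-c)) for c,d in rays]
def cam(n):
    p=eyes.read_camera(n);p['fish']=n=="wrist";return p
def save(p,n): cv2.imwrite('pics/'+n,cv2.cvtColor(p["pixels"],cv2.COLOR_RGB2BGR))
E
python3 - <<'E'
from h import *
print(env.state(),env.pinch_z)
P={n:cam(n) for n in("scene","top","wrist")}
for n,p in P.items():
    save(p,n+'0.png');c,_=ray(p,(200,320.5));print(n,c,_)
    for k in("tweezers","tw_grip","tw_tips","stand","rack","rail_cap","salt_mill","table_mug","table_glasses"):
        try:print(n,k,[(np.round(o["centre"],1).tolist(),round(float(o["score"]),2)) for o in eyes.spot_point(k,p)])
        except Exception as e:print(k,e)
a=cv2.imread('pics/scene0.png');
E
```

```text
pics
{'t': 0.0, 'joints': array([-1.33263014e+00,  4.91534671e-01,  1.55946274e+00, -2.09811690e-05,
        1.09168350e+00, -1.05625696e-01]), 'qvel': array([ 5.27165456e-04, -1.40006850e-03,  3.66749771e-05, -9.20112442e-04,
        9.69822285e-04, -1.43666727e-03]), 'tau': array([ 3.20560757e-03, -6.12623334e+01, -2.58185399e+01,  6.93449518e-02,
        4.80474648e-02, -3.46586990e-05]), 'eef_pos': array([ 210.60503513, -588.18503691,  214.07263153]), 'tcp_rot': array([-3.14050850e+00, -9.62297262e-05,  3.43801516e-01]), 'ft_force': array([-0.81461502,  0.63449161, -0.34456751]), 'moment': array([ 0.02837017, -0.05475267,  0.01873112]), 'grip_force': 0.0, 'opening': 0.999538757446285} -18.8
scene [-372.72086575  615.03441094  629.97449212] [ 0.75837227 -0.49936414 -0.4189355 ]
scene tweezers [([208.1, 281.0], 0.69), ([231.0, 250.6], 0.6)]
scene tw_grip [([208.9, 248.3], 0.81)]
scene tw_tips [([253.6, 254.3], 0.81)]
scene stand [([261.6, 254.7], 0.96)]
scene rack [([228.7, 362.5], 0.87), ([263.6, 328.2], 0.63)]
scene rail_cap [([235.9, 331.6], 0.69), ([202.4, 361.1], 0.42)]
scene 
[... 187 characters left out ...]
323167 -0.98669104]
top tweezers [([200.0, 240.0], 0.66)]
top tw_grip [([195.0, 235.7], 0.78)]
top tw_tips [([202.4, 245.3], 0.79)]
top stand [([196.8, 235.4], 0.74)]
top rack [([285.9, 387.9], 0.97), ([207.6, 367.3], 0.94), ([248.3, 299.4], 0.75)]
top rail_cap [([287.4, 393.8], 0.64), ([201.1, 372.6], 0.58), ([243.8, 304.7], 0.49)]
top salt_mill [([160.1, 313.9], 0.81)]
top table_mug [([133.9, 318.4], 0.71)]
top table_glasses []
wrist [ 282.87559997 -561.84994663  383.44608387] [-0.25716564 -0.10196364 -0.96097307]
wrist tweezers []
wrist tw_grip []
wrist tw_tips []
wrist stand []
wrist rack [([8.3, 89.1], 0.71)]
wrist rail_cap []
wrist salt_mill []
wrist table_mug []
wrist table_glasses []
```

View pics/scene0.png

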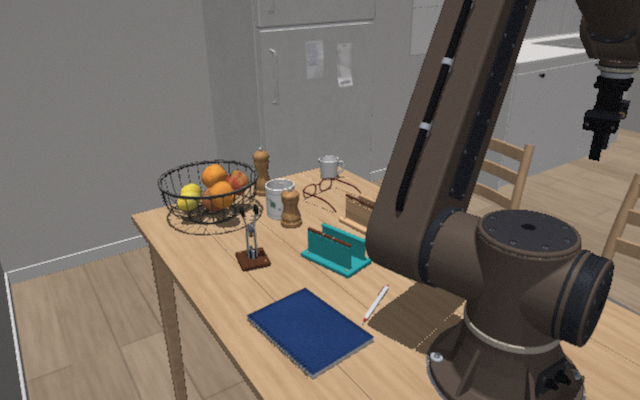

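View pics/top0.png

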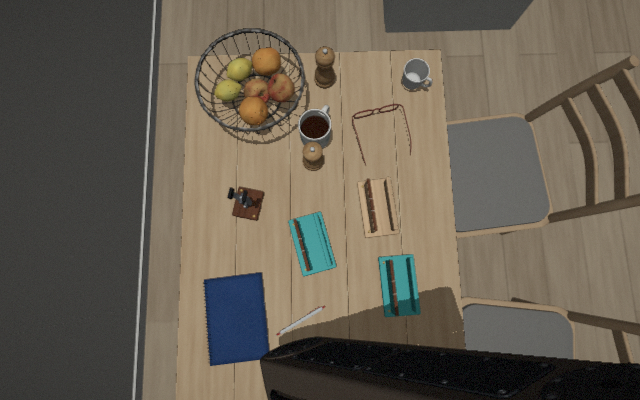

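The scene camera shows the tweezers on their stand near (208-260, 250) and the light rack partly behind the arm at (215,360). In the top view the stand is at (203,247), the light rack at (207,378) with its dark rail at column ~371, and the turquoise look-alikes at (243,312) and (285,399).

```bash
python3 - <<'E'
from h import *
s=cam("scene");t=cam("top")
def best(k,p,near):
    o=[np.array(o["centre"]) for o in eyes.spot_point(k,p)]
    o=[c for c in o if np.hypot(*(c-near))<25];return o[0] if o else None
for k,a,b in(("tweezers",(231,250),(200,240)),("tw_grip",(209,248),(195,236)),("tw_tips",(253,254),(202,245)),("stand",(261,254),(203,245)),("rail_cap",(202,361),(201,372)),("rack",(228,362),(207,367))):
    A=best(k,s,a);B=best(k,t,b);print(k,A,B, tri([ray(s,A),ray(t,B)]) if A is not None and B is not None else '')
for k,z,near in(("tweezers",87,(200,240)),("tw_grip",135,(195,236)),("stand",0,(203,245)),("rack",0,(207,367)),("rail_cap",76,(201,372)),("salt_mill",0,(160,313))):
    B=best(k,t,near); print(k,None if B is None else atz(t,B,z))
def outline(k,near,z):
    for o in eyes.cut_out(k,t):
        if np.hypot(*(np.array(o["centre"])-near))<25:
            ys,xs=np.nonzero(o["mask"]);w=np.array([atz(t,(y,x),z)[:2] for y,x in zip(ys,xs)],np.float32)
            r=cv2.minAreaRect(w);m=w.mean(0);ev=np.linalg.eigh(np.cov((w-m).T));print(k,r,m,ev[1][:,1],np.arctan2(ev[1][1,1],ev[1][0,1])*57.3,np.sqrt(12*ev[0]));return
outline("stand",(203,247),12);outline("rail_cap",(205,371),82);outline("rack",(207,378),30)
im=cv2.cvtColor(t["pixels"],cv2.COLOR_RGB2BGR)
a=cv2.resize(im[170:230,215:275],(400,400),interpolation=2);b=cv2.resize(im[175:240,350:405],(340,400),interpolation=2)
cv2.imwrite('pics/c1.png',np.hstack([a,b]))
E
```

```text
tweezers [228.5 254.1] [200.5 240. ] (array([560.40029934, 190.99205934,  93.61476146]), [np.float64(4.294184828875696), np.float64(4.294184828875841)])
tw_grip None [194.1 236.2] 
tw_tips [260.8 257.6] [203.9 245. ] (array([563.09612134, 191.90394415,   6.22845689]), [np.float64(8.776613900555558), np.float64(8.776613900555667)])
stand [258.6 257.9] [201.8 246.6] (array([568.53453684, 187.73086585,   8.05771616]), [np.float64(8.365099847609162), np.float64(8.3650998476093)])
rail_cap [203.6 359.4] [201.6 374.3] (array([ 559.03111418, -128.20876073,   70.04699563]), [np.float64(5.11564568937626), np.float64(5.11564568937626)])
rack [227.6 364.6] [212.3 368.8] (array([ 537.9676466 , -125.00459243,    8.14124778]), [np.float64(0.4624355326607268), np.float64(0.4624355326608275)])
tweezers [563.94013643 196.07763191  87.        ]
tw_grip [571.08109159 195.15740876 135.        ]
stand [574.67476338 196.40411089   0.        ]
rack [ 538.73578465 -126.40136807    0.        ]
rail_cap [ 554.96596128 -131.4079755    76.        ]
salt_mill [684.88608027  14.60661915   0.        ]
stand ((570.07763671875, 191.5089569091797), (71.70047760009766, 82.0619125366211), 76.10289764404297) [566.85785 188.207  ] [-0.86048012  0.50948402] 149.3815362687151 [68.06713815 86.82145623]
rail_cap ((548.8861083984375, -122.16072845458984), (124.3125228881836, 13.080720901489258), 4.139993190765381) [ 555.1356  -123.33936] [-0.99429031 -0.10670887] -173.8871767813781 [  9.70218899 145.67946529]
rack ((549.2752685546875, -145.7725830078125), (148.9248809814453, 89.41813659667969), 5.824432373046875) [ 547.7558  -145.86537] [-0.99581055 -0.09144039] -174.76639577420207 [ 88.75852936 147.52754482]
```

View pics/c1.png

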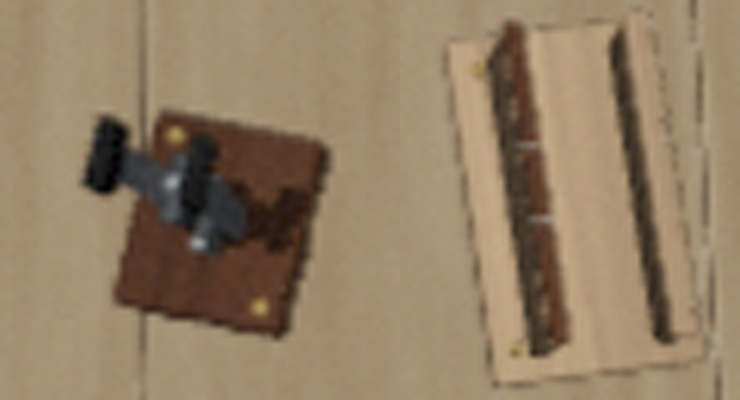

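The crop shows the tweezers' two black pads at (105,155) and (200,165), with the stand turned about -13°. The rack's dark rail runs (513,22)-(570,340) with its white lines at (525,146) and (540,218), and the rack yaw is about +5.5°. I'll move closer for wrist views.

```bash
python3 -m inch '[[[0.79,-0.58,-0.1],0,-1],[[0.79,-0.58,-0.1],0,-1],[[0.79,-0.58,-0.1],0,-1],[[0.79,-0.58,-0.1],0,-1],[[0.79,-0.58,-0.1],0,-1],[[0.79,-0.58,-0.1],0,-1],[[0.79,-0.58,0],0,-1],[[0.79,-0.58,0],0,-1],[[0.79,-0.58,0],0,-1],[[0.79,-0.58,0],0,-1]]'
cat >> h.py <<'E'
def plan(x,y,z,yaw):
    "units to go from the pose measured, after a turn to yaw (deg)"
    s=env.state();d=(np.array([x,y,z])-s["eef_pos"])/60;a=np.radians(yaw)
    print('t',s['t'],'pos',s['eef_pos'].round(1),'rot',np.degrees(s['tcp_rot']).round(2),'F',s['ft_force'].round(2),'turn',(np.degrees(s['tcp_rot'][2])-yaw)/5,
     'tool shift',np.round([d[0]*np.cos(a)+d[1]*np.sin(a),d[0]*np.sin(a)-d[1]*np.cos(a),-d[2]],3))
E
python3 - <<'E'
from h import *
p=cam("wrist");save(p,'w1.png')
for k in("rail_cap","rack"):
    print(k,[(atz(p,o["centre"],76 if k=="rail_cap" else 0).round(1),o["centre"],round(float(o["score"]),2)) for o in eyes.spot_point(k,p)])
    for o in eyes.cut_out(k,p):
        ys,xs=np.nonzero(o["mask"]);w=np.array([atz(p,(y,x),82 if k=="rail_cap" else 12)[:2] for y,x in zip(ys,xs)],np.float32)
        print(k,cv2.minAreaRect(w),o["centre"])
plan(555,100,230,-13)
E
```

```text
t: 3.9
eef_pos: [540.6, -99.2, 250.9]
tcp_rot: [3.141, -0.0, 0.344]
ft_force: [0.1, -1.4, 0.8]
opening: 0.998
grip_force: 0.0
rail_cap [(array([ 549.7, -124.8,   76. ]), [181.4, 341.6], 0.88), (array([462.4,  48.8,  76. ]), [201.1, 183.6], 0.61), (array([ 351.4, -167.4,   76. ]), [323.7, 317.9], 0.54)]
rail_cap ((459.15618896484375, 46.33928680419922), (126.83695983886719, 9.674612045288086), 14.122693061828613) [197.1, 184.6]
rail_cap ((549.1611328125, -123.93212890625), (126.73646545410156, 9.229613304138184), 5.542375087738037) [180.7, 343.4]
rail_cap ((370.2998962402344, -164.11708068847656), (48.92605209350586, 9.830652236938477), 3.720863103866577) [318.8, 318.3]
rack [(array([446.8,  48.6,   0. ]), [196.3, 201.9], 0.95), (array([ 545.8, -124.4,    0. ]), [171.9, 336.1], 0.91), (array([ 348.1, -169.2,    0. ]), [296.2, 318.2], 0.58)]
rack ((357.843505859375, -195.0869598388672), (148.51832580566406, 98.57186126708984), 3.8317458629608154) [308.7, 333.2]
rack ((544.0382080078125, -150.66336059570312), (166.73231506347656, 93.54960632324219), 6.288937091827393) [173.8, 352.0]
rack ((449.5404052734375, 28.031902313232422), (175.36557006835938, 105.76934051513672), 13.979155540466309) [190.7, 210.5]
t 4.15 pos [ 539.4 -101.1  250.5] rot [1.800e+02 2.000e-02 1.974e+01] F [-0.03 -0.   -0.59] turn 6.547392040075619 tool shift [-0.501 -3.324  0.342]
```

View pics/w1.png

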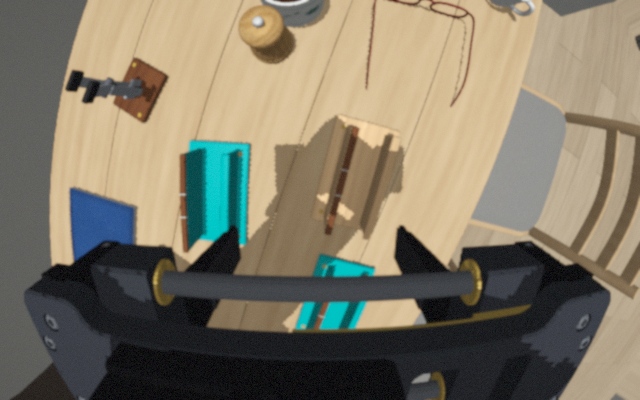

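The wrist view shows the rack with its dark rail at (181,343) and the tweezers at (88,110). The turquoise racks are at (195,215) and (300,335). The rail middle comes out at (549,-124), yaw 5.5°.

```bash
python3 -m inch '[[[0.34,-0.77,0],0,-1],[[0.34,-0.77,0],0,-1],[[0.34,-0.77,0],0,-1],[[0.34,-0.77,0],0,-1],[[0,0,0],1,-1],[[0,0,0],1,-1],[[0,0,0],1,-1],[[0,0,0],1,-1],[[0,0,0],1,-1],[[0,0,0],1,-1]]'
python3 - <<'E'
from h import *
p=cam("wrist");save(p,'w2.png')
for k,z in(("tweezers",87),("tw_grip",135),("tw_tips",12),("stand",0)):
    print(k,[(atz(p,o["centre"],z).round(1),o["centre"],round(float(o["score"]),2)) for o in eyes.spot_point(k,p)])
for o in eyes.cut_out("stand",p):
    ys,xs=np.nonzero(o["mask"]);w=np.array([atz(p,(y,x),12)[:2] for y,x in zip(ys,xs)],np.float32)
    print(cv2.minAreaRect(w),o["centre"])
plan(570,193,230,-13)
E
```

```text
t: 5.4
eef_pos: [554.1, 98.7, 250.8]
tcp_rot: [3.141, -0.0, -0.185]
ft_force: [-0.7, -0.6, 0.2]
opening: 0.997
grip_force: 0.0
tweezers [(array([567.9, 192.9,  87. ]), [186.5, 234.1], 0.89), (array([736.7,  20.7,  87. ]), [9.2, 358.2], 0.55)]
tw_grip [(array([571.6, 190.7, 135. ]), [194.0, 222.9], 0.63), (array([722.3,  31.9, 135. ]), [8.4, 356.0], 0.44)]
tw_tips [(array([573.4, 192. ,  12. ]), [169.5, 247.9], 0.63)]
stand [(array([568.2, 187.5,   0. ]), [170.9, 253.6], 0.72), (array([ 535.4, -169.5,    0. ]), [152.2, 493.0], 0.54)]
((571.9121704101562, 190.97946166992188), (69.68907928466797, 80.48402404785156), 77.93009185791016) [163.3, 256.8]
t 5.7 pos [554.2  99.8 250.7] rot [ 1.7999e+02 -1.0000e-02 -1.0260e+01] F [-0.52  0.09  0.52] turn 0.5472248768936716 tool shift [-0.093 -1.572  0.345]
```

View pics/w2.png

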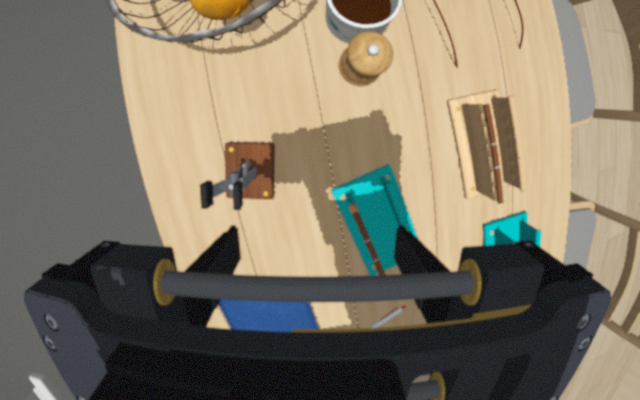

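```bash
python3 -m inch '[[[0,0,0],0.45,-1],[[-0.02,-0.52,0.1],0,-1],[[-0.02,-0.52,0.1],0,-1],[[-0.02,-0.52,0.1],0,-1],[[0,0,0],0,-1],[[0,0,0],0,-1],[[0,0,0],0,-1],[[0,0,0],0,-1],[[0,0,0],0,-1],[[0,0,0],0,-1]]'
python3 - <<'E'
from h import *
p=cam("wrist")
for k,z in(("tweezers",87),("tw_grip",135),("stand",0)):
    print(k,[(atz(p,o["centre"],z).round(1),o["centre"],round(float(o["score"]),2)) for o in eyes.spot_point(k,p)])
for o in eyes.cut_out("stand",p):
    ys,xs=np.nonzero(o["mask"]);w=np.array([atz(p,(y,x),12)[:2] for y,x in zip(ys,xs)],np.float32)
    print(cv2.minAreaRect(w),o["centre"])
im=cv2.cvtColor(p["pixels"],cv2.COLOR_RGB2BGR)
# where should grip centre / pads appear for (571,191.5,144), yaw -12.5
def proj(X):
    E=np.array(p["extrinsics"]);c=E[:3,:3]@X+E[:3,3];r=np.hypot(c[0],c[1]);th=np.arctan2(r,c[2]);return p["cx"]+p["fx"]*th*c[0]/r,p["cy"]+p["fy"]*th*c[1]/r
a=np.radians(-12.5);ex=np.array([np.cos(a),np.sin(a),0]);ey=np.array([-np.sin(a),np.cos(a),0])
big=cv2.resize(im[100:320,220:420],None,fx=3,fy=2.7,interpolation=2)
for s in(-1,1):
    q=[np.array(proj(np.array([571,191.5,144])+ey*s*v+ex*u)) for u,v in((-13,13),(13,13),(13,21),(-13,21))]
    cv2.polylines(big,[np.int32([((x-220)*3,(y-100)*2.7) for x,y in q])],True,(0,255,0),1)
cv2.imwrite('pics/c3.png',big)
plan(571,191.5,116,-12.5)
E
```

```text
t: 6.95
eef_pos: [571.0, 192.4, 232.7]
tcp_rot: [3.142, -0.0, -0.219]
ft_force: [-0.2, -0.6, -0.1]
opening: 0.998
grip_force: 0.0
tweezers [(array([571.1, -51.1,  87. ]), [145.1, 518.8], 0.71), (array([572.8, 194.5,  87. ]), [185.6, 315.8], 0.64)]
tw_grip [(array([574. , 190.8, 135. ]), [195.9, 319.3], 0.76)]
stand [(array([575. , 189.9,   0. ]), [167.9, 319.2], 0.69)]
((572.7149047851562, 191.59600830078125), (69.29859924316406, 78.58281707763672), 77.68126678466797) [163.5, 318.1]
t 7.2 pos [571.  192.6 232.6] rot [180.    -0.   -12.55] F [ 1.13  0.04 -0.14] turn -0.009572814053641566 tool shift [0.004 0.019 1.943]
```

View pics/c3.png

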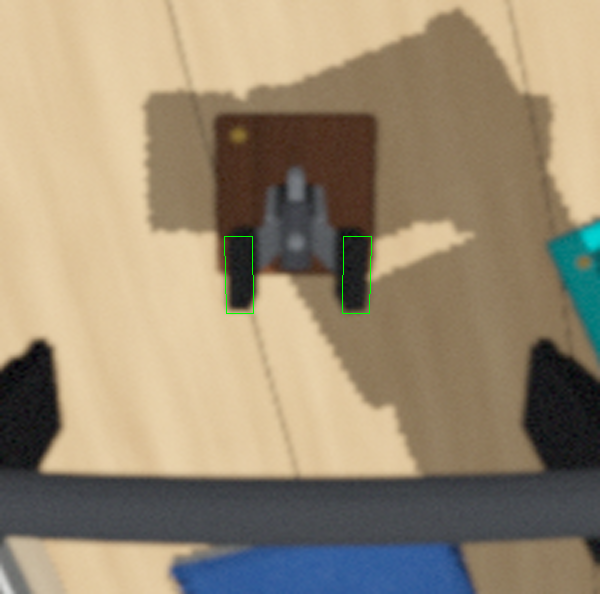

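The predicted pad outlines, with centres at about (239,272) and (356,272) in the crop, sit right on the two black pads. The real pads lie about 2 mm further along x. I'll descend and squeeze.

```bash
python3 -m inch '[[[0.02,0.01,0.5],0,-1],[[0,0,0.5],0,-1],[[0,0,0.5],0,-1],[[0,0,0.44],0,-1],[[0,0,0],0,-1],[[0,0,0],0,-1],[[0,0,0],0,0],[[0,0,0],0,1],[[0,0,0],0,1],[[0,0,0],0,1]]'; python3 -m inch '[[[0,0,0],0,1],[[0,0,0],0,1],[[0,0,0],0,1],[[0,0,0],0,1],[[0,0,0],0,1],[[0,0,0],0,1],[[0,0,0],0,1],[[0,0,0],0,1],[[0,0,0],0,1],[[0,0,0],0,1]]'
```

```text
t: 8.45
eef_pos: [572.1, 191.7, 116.4]
tcp_rot: [3.142, -0.0, -0.219]
ft_force: [-0.6, -0.1, 0.3]
opening: 0.634
grip_force: 0.0
t: 9.7
eef_pos: [572.3, 191.3, 116.8]
tcp_rot: [3.141, -0.001, -0.219]
ft_force: [-0.4, -2.3, 6.8]
opening: 0.316
grip_force: 30.0
```

```bash
python3 -m inch '[[[0,0,-0.1],0,1],[[0,0,-0.2],0,1],[[0,0,-0.3],0,1],[[0,0,-0.4],0,1],[[0,0,-0.5],0,1],[[0,0,-0.3],0,1],[[0,0,-0.2],0,1],[[0,0,0],0,1],[[0,0,0],0,1],[[0,0,0],0,1]]'
python3 - <<'E'
from h import *
s=cam("scene");t=cam("top");w=cam("wrist")
for k in("tweezers","tw_grip","tw_tips"):
    for n,p in(("s",s),("t",t),("w",w)):
        print(k,n,[(np.round(o["centre"],1).tolist(),round(float(o["score"]),2)) for o in eyes.spot_point(k,p)][:2])
a=cv2.resize(cv2.cvtColor(s["pixels"],cv2.COLOR_RGB2BGR)[140:290,190:320],(390,450),interpolation=2);b=cv2.resize(cv2.cvtColor(w["pixels"],cv2.COLOR_RGB2BGR)[80:280,240:400],(400,450),interpolation=2)
cv2.imwrite('pics/c4.png',np.hstack([a,b]))
plan(549.2,-123.9,200,5.5)
E
```

```text
t: 10.95
eef_pos: [571.8, 191.7, 235.4]
tcp_rot: [3.141, 0.001, -0.219]
ft_force: [0.5, -0.5, -0.5]
opening: 0.312
grip_force: 30.0
tweezers s [([180.4, 247.4], 0.9)]
tweezers t []
tweezers w [([226.8, 324.2], 0.72), ([141.1, 521.3], 0.51)]
tw_grip s [([161.9, 244.5], 0.55)]
tw_grip t []
tw_grip w [([256.2, 315.5], 0.72)]
tw_tips s [([212.8, 253.0], 0.92)]
tw_tips t []
tw_tips w [([193.3, 320.8], 0.84)]
t 11.55 pos [572.1 191.8 236.2] rot [179.99  -0.   -12.55] F [-0.69 -0.11 -1.15] turn -3.6103878421632403 tool shift [-0.884  5.2    0.603]
```

View pics/c4.png

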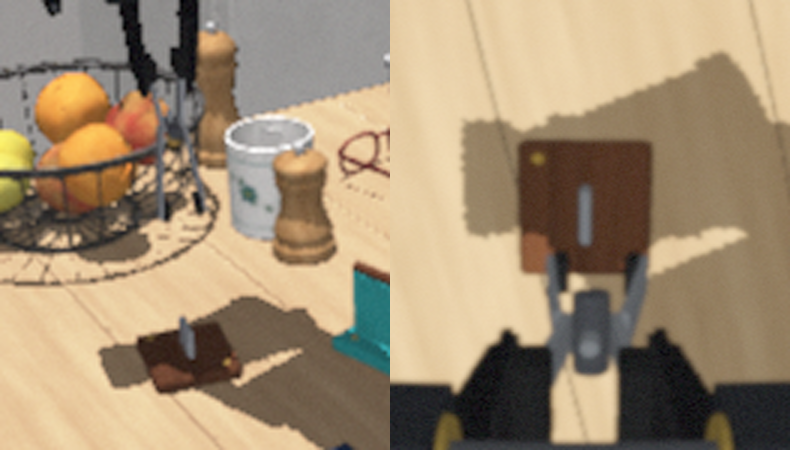

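Left: the tweezers are held upright with open jaws above the empty stand (tab at (188,340)). Right: the jaws are symmetric and open at (555,270)/(635,270), pivot near (590,345).

```bash
python3 -m inch '[[[0.13,0.87,0],0,1],[[0.13,0.87,0],0,1],[[0.13,0.87,0],0,1],[[0.13,0.87,0],0,1],[[0.13,0.87,0],0,1],[[0.13,0.87,0],0,1],[[0,0,0],-0.9,1],[[0,0,0],-0.9,1],[[0,0,0],-0.9,1],[[0,0,0],-0.9,1]]'
python3 - <<'E'
from h import *
w=cam("wrist");t=cam("top");s=cam("scene")
st=env.state();z=st["eef_pos"][2]
for k,dz in(("tweezers",-29),("tw_tips",-104),("tw_grip",19)):
    print(k,[(atz(w,o["centre"],z+dz)-st["eef_pos"]).round(1).tolist()+[o["score"]] for o in eyes.spot_point(k,w)])
    print(k,'scene',[o["centre"] for o in eyes.spot_point(k,s)])
for o in eyes.cut_out("rail_cap",w):
    ys,xs=np.nonzero(o["mask"]);q=np.array([atz(w,(y,x),82)[:2] for y,x in zip(ys,xs)],np.float32);print(cv2.minAreaRect(q),o["centre"])
for o in eyes.cut_out("rack",w):
    ys,xs=np.nonzero(o["mask"]);q=np.array([atz(w,(y,x),12)[:2] for y,x in zip(ys,xs)],np.float32);print('rack',cv2.minAreaRect(q),o["centre"])
cv2.imwrite('pics/c5.png',cv2.resize(cv2.cvtColor(w["pixels"],cv2.COLOR_RGB2BGR)[60:260,220:420],(600,600),interpolation=2))
plan(549.2,-123.9,200,5.5)
E
```

```text
t: 12.8
eef_pos: [549.7, -124.2, 236.3]
tcp_rot: [3.141, -0.0, 0.098]
ft_force: [-0.1, 0.1, -0.7]
opening: 0.315
grip_force: 30.0
tweezers [[-0.3, -2.9, -29.0, 0.89]]
tweezers scene []
tw_tips [[1.1, -4.6, -104.0, 0.95], [172.7, 85.4, -104.0, 0.53]]
tw_tips scene []
tw_grip [[1.1, 0.4, 19.0, 0.67]]
tw_grip scene []
((569.9600219726562, -121.68956756591797), (89.84395599365234, 7.361459732055664), 5.755293369293213) [162.1, 316.8]
((475.15557861328125, 48.47895050048828), (96.32943725585938, 10.618307113647461), 13.9349365234375) [230.8, 169.8]
((381.7564697265625, -165.43252563476562), (43.158390045166016, 7.7306904792785645), 7.163552761077881) [317.2, 338.0]
rack ((466.9284362792969, 37.31508255004883), (137.8501739501953, 116.85245513916016), 14.638672828674316) [216.1, 198.7]
rack ((366.1146545410156, -173.03273010253906), (127.67720794677734, 54.66180419921875), 5.885992527008057) [314.8, 334.1]
rack ((546.425048828125, -149.06607055664062), (162.9991912841797, 90.53861999511719), 5.7832722663879395) [161.4, 339.2]
rack ((462.5840759277344, -131.24842834472656), (125.99019622802734, 81.89521789550781), 5.674842357635498) [235.9, 317.8]
t 13.35 pos [ 549.7 -124.1  236.2] rot [180.    -0.     5.43] F [ 0.37  0.11 -1.19] turn -0.014284964080378871 tool shift [-0.007 -0.004  0.604]
```

View pics/c5.png

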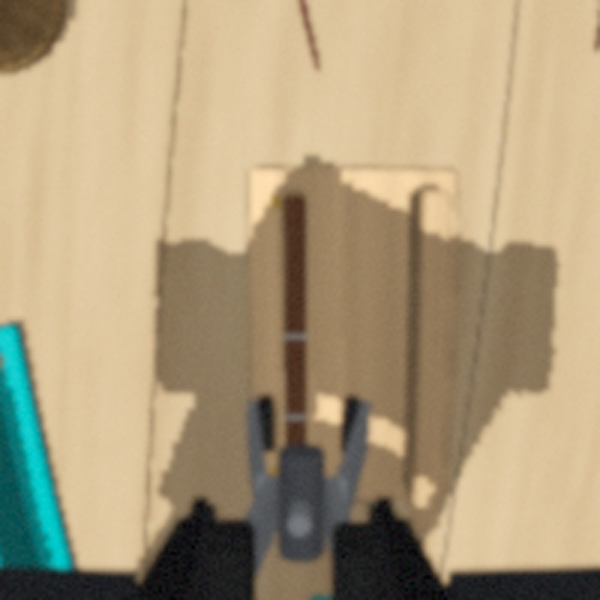

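The crop shows the rail at column ~296 with its white lines at (296,338) and (296,417). The jaw tips are at (262,425) and (355,425), so the jaws may sit a few mm right of the rail, toward -y. I'll go lower and compare at nearly equal depth.

```bash
python3 -m inch '[[[0,-0.04,0.2],0,1],[[0,0,0.2],0,1],[[0,0,0.25],0,1],[[0,0,0],0,1],[[0,0,0],0,1],[[0,0,0],0,1],[[0,0,0],0,1],[[0,0,0],0,1],[[0,0,0],0,1],[[0,0,0],0,1]]'
python3 - <<'E'
from h import *
w=cam("wrist");t=cam("top")
st=env.state();z=st["eef_pos"][2];print(st["eef_pos"])
for k,dz in(("tweezers",-29),("tw_tips",-104),("tw_grip",19)):
    print(k,[(o["centre"],(atz(w,o["centre"],z+dz)-st["eef_pos"]).round(1).tolist(),o["score"]) for o in eyes.spot_point(k,w)][:1])
for o in eyes.cut_out("rail_cap",w):
    ys,xs=np.nonzero(o["mask"]);q=np.array([atz(w,(y,x),82)[:2] for y,x in zip(ys,xs)],np.float32);print(cv2.minAreaRect(q),o["centre"])
print(w["cx"],w["cy"],w["fx"])
cv2.imwrite('pics/c6.png',cv2.resize(cv2.cvtColor(w["pixels"],cv2.COLOR_RGB2BGR)[120:270,260:410],(600,600),interpolation=2))
E
```

```text
t: 14.6
eef_pos: [549.5, -121.8, 197.3]
tcp_rot: [3.141, -0.0, 0.095]
ft_force: [-0.5, -0.2, -0.6]
opening: 0.313
grip_force: 30.0
[ 549.4383586  -121.73082985  197.23907825]
tweezers [([227.8, 319.8], [-0.2, -1.0, -29.0], 0.97)]
tw_tips [([194.7, 321.3], [3.3, -2.6, -104.0], 0.94)]
tw_grip [([255.9, 316.9], [2.0, 1.2, 19.0], 0.82)]
((549.7509155273438, -124.18336486816406), (129.67137145996094, 8.394861221313477), 5.849981784820557) [168.9, 319.1]
((460.670654296875, 44.74884796142578), (126.68746948242188, 12.790155410766602), 13.890997886657715) [238.7, 159.2]
((408.70001220703125, -163.37998962402344), (29.453014373779297, 7.187630653381348), 4.572678565979004) [316.8, 342.2]
316.9461076646835 198.08402854928477 309.70691628693146
```

View pics/c6.png

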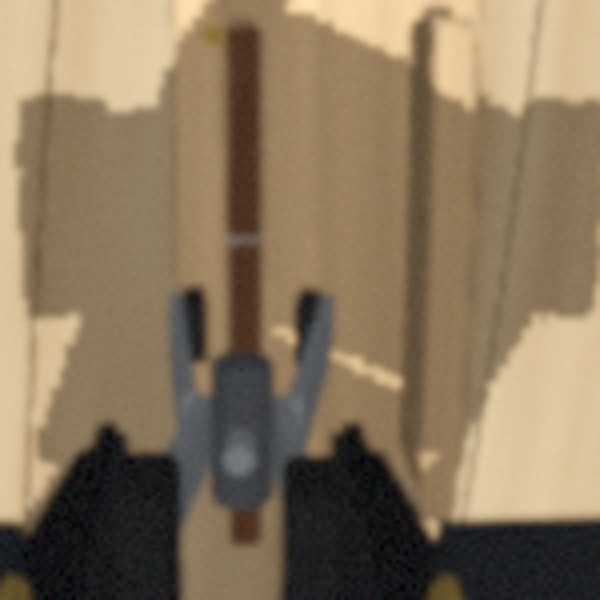

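The jaws straddle the rail: tips at (190,325) and (312,325), midpoint ~251, rail at column 245, so about 1–2 mm off. I'll correct that and descend to just above the earliest possible contact.

```bash
python3 -m inch '[[[0,-0.02,0.1],0,1],[[0,0,0.15],0,1],[[0,0,0.15],0,1],[[0,0,0.15],0,1],[[0,0,0.12],0,1],[[0,0,0.1],0,1],[[0,0,0],0,1],[[0,0,0],0,1],[[0,0,0],0,1],[[0,0,0],0,1]]'
python3 - <<'E'
from h import *
w=cam("wrist");st=env.state();z=st["eef_pos"][2];print(st["eef_pos"],st["ft_force"])
for k,dz in(("tweezers",-29),("tw_tips",-104)):
    print(k,[(o["centre"],(atz(w,o["centre"],z+dz)-st["eef_pos"]).round(1).tolist(),o["score"]) for o in eyes.spot_point(k,w)][:1])
cv2.imwrite('pics/c7.png',cv2.resize(cv2.cvtColor(w["pixels"],cv2.COLOR_RGB2BGR)[120:270,260:410],(600,600),interpolation=2))
E
```

```text
t: 16.15
eef_pos: [549.4, -120.6, 151.2]
tcp_rot: [3.141, -0.0, 0.095]
ft_force: [0.1, -0.1, -0.8]
opening: 0.315
grip_force: 30.0
[ 549.38175373 -120.54745469  151.17802991] [-0.03126086  0.22832646 -1.01905099]
tweezers [([225.2, 319.7], [1.7, -0.7, -29.0], 0.77)]
tw_tips [([196.1, 322.5], [2.1, -3.8, -104.0], 0.69)]
```

View pics/c7.png

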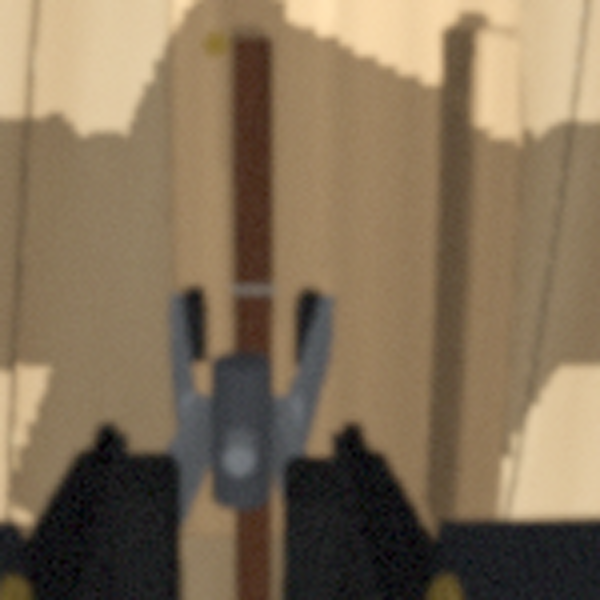

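The rail (column ~252) is now centred between the jaws (~251), with no contact yet. I'll feel downward in 4 mm steps.

```bash
python3 -m inch '[[[0,0,0.01],0,1],[[0,0,0.01],0,1],[[0,0,0.01],0,1],[[0,0,0.01],0,1],[[0,0,0.01],0,1],[[0,0,0.01],0,1],[[0,0,0.01],0,1],[[0,0,0],0,1],[[0,0,0],0,1],[[0,0,0],0,1]]' | grep -E "eef|force"
```

```text
eef_pos: [549.3, -120.5, 146.8]
ft_force: [0.7, 0.8, -0.3]
grip_force: 30.0
```

```bash
python3 -m inch '[[[0,0,0.01],0,1],[[0,0,0.01],0,1],[[0,0,0.01],0,1],[[0,0,0.01],0,1],[[0,0,0.01],0,1],[[0,0,0.01],0,1],[[0,0,0],0,1],[[0,0,0],0,1],[[0,0,0],0,1],[[0,0,0],0,1]]' | grep -E "eef|force"
```

```text
eef_pos: [549.3, -120.6, 143.2]
ft_force: [1.1, 0.4, -0.4]
grip_force: 30.0
```

```bash
python3 -m inch '[[[0,0,0.01],0,1],[[0,0,0.01],0,1],[[0,0,0.01],0,1],[[0,0,0.01],0,1],[[0,0,0.01],0,1],[[0,0,0.01],0,1],[[0,0,0],0,1],[[0,0,0],0,1],[[0,0,0],0,1],[[0,0,0],0,1]]' | grep -E "eef|force"
```

```text
eef_pos: [549.3, -120.6, 139.6]
ft_force: [-0.1, 0.1, -0.4]
grip_force: 30.0
```

```bash
python3 -m inch '[[[0,0,0.01],0,1],[[0,0,0.01],0,1],[[0,0,0.01],0,1],[[0,0,0.01],0,1],[[0,0,0.01],0,1],[[0,0,0.01],0,1],[[0,0,0],0,1],[[0,0,0],0,1],[[0,0,0],0,1],[[0,0,0],0,1]]' | grep -E "eef|force"
```

```text
eef_pos: [549.3, -120.6, 136.0]
ft_force: [0.6, -0.1, -0.3]
grip_force: 30.0
```

```bash
python3 -m inch '[[[0,0,0.01],0,1],[[0,0,0.01],0,1],[[0,0,0.01],0,1],[[0,0,0.01],0,1],[[0,0,0.01],0,1],[[0,0,0.01],0,1],[[0,0,0],0,1],[[0,0,0],0,1],[[0,0,0],0,1],[[0,0,0],0,1]]' | grep -E "eef|force"
```

```text
eef_pos: [549.3, -120.5, 132.4]
ft_force: [-0.2, -0.7, -0.2]
grip_force: 30.0
```

```bash
python3 -m inch '[[[0,0,0.01],0,1],[[0,0,0.01],0,1],[[0,0,0.01],0,1],[[0,0,0.01],0,1],[[0,0,0.01],0,1],[[0,0,0],0,1],[[0,0,0],0,1],[[0,0,0],0,1],[[0,0,0],0,1],[[0,0,0],0,1]]' | grep -E "eef|force"
```

```text
eef_pos: [549.4, -120.6, 129.4]
ft_force: [0.3, -0.3, 1.5]
grip_force: 30.0
```

```bash
python3 -m inch '[[[0,0,0.01],0,1],[[0,0,0.01],0,1],[[0,0,0],0,1],[[0,0,0],0,1],[[0,0,0],0,1],[[0,0,0],0,1],[[0,0,0],0,1],[[0,0,0],0,1],[[0,0,0],0,1],[[0,0,0],0,1]]' | grep -E "^t|eef|force"
```

```text
t: 25.05
eef_pos: [549.4, -120.5, 128.2]
tcp_rot: [3.141, -0.0, 0.095]
ft_force: [0.2, 0.7, 2.2]
grip_force: 30.0
```

```bash
python3 -m inch '[[[0,0,0.01],0,1],[[0,0,0.01],0,1],[[0,0,0.01],0,1],[[0,0,0],0,1],[[0,0,0],0,1],[[0,0,0],0,1],[[0,0,0],0,1],[[0,0,0],0,1],[[0,0,0],0,1],[[0,0,0],0,1]]' | grep -E "eef|ft_force"
```

```text
eef_pos: [549.3, -120.5, 126.4]
ft_force: [-0.2, 0.2, 2.2]
```

```bash
python3 -m inch '[[[0,0,0.01],0,1],[[0,0,0.01],0,1],[[0,0,0],0,1],[[0,0,0],0,1],[[0,0,0],0,1],[[0,0,0],0,1],[[0,0,0],0,1],[[0,0,0],0,1],[[0,0,0],0,1],[[0,0,0],0,1]]' | grep -E "eef|ft_force"
```

```text
eef_pos: [549.3, -120.5, 125.2]
ft_force: [-0.2, -0.7, 2.1]
```

```bash
python3 -m inch '[[[0,0,0.01],0,1],[[0,0,0],0,1],[[0,0,0],0,1],[[0,0,0],0,1],[[0,0,0],0,1],[[0,0,0],0,1],[[0,0,0],0,1],[[0,0,0],0,1],[[0,0,0],0,1],[[0,0,0],0,1]]' | grep -E "eef|ft_force"
```

```text
eef_pos: [549.3, -120.6, 124.6]
ft_force: [0.3, 0.4, 2.9]
```

```bash
python3 -m inch '[[[0,0,0.01],0,1],[[0,0,0],0,1],[[0,0,0],0,1],[[0,0,0],0,1],[[0,0,0],0,1],[[0,0,0],0,1],[[0,0,0],0,1],[[0,0,0],0,1],[[0,0,0],0,1],[[0,0,0],0,1]]' | grep -E "eef|ft_force"
```

```text
eef_pos: [549.6, -120.6, 124.5]
ft_force: [-1.5, 0.3, 7.4]
```

Force has stepped up to about 8 N, so the rail is home. I'll ease the handles apart while following the pads' sinking, in two stages.

```bash
python3 -m inch '[[[0,0,0],0,0.37],[[0,0,0],0,0.35],[[0,0,0],0,0.33],[[0,0,0.001],0,0.32],[[0,0,0.001],0,0.31],[[0,0,0.001],0,0.3],[[0,0,0.001],0,0.29],[[0,0,0.001],0,0.28],[[0,0,0.001],0,0.26],[[0,0,0],0,0.25]]'
```

```text
t: 31.3
eef_pos: [549.4, -120.5, 123.7]
tcp_rot: [3.142, -0.0, 0.095]
ft_force: [-0.3, 0.2, 4.1]
opening: 0.378
grip_force: 12.1
```

```bash
python3 -m inch '[[[0,0,0.003],0,0.24],[[0,0,0.003],0,0.23],[[0,0,0.002],0,0.22],[[0,0,0.002],0,0.21],[[0,0,0.002],0,0.2],[[0,0,0.002],0,0.19],[[0,0,0],0,0.18],[[0,0,0],0,0.17],[[0,0,0],0,0.16],[[0,0,0],0,0.15]]'
```

```text
t: 32.55
eef_pos: [549.3, -120.6, 122.8]
tcp_rot: [3.141, 0.0, 0.095]
ft_force: [-0.0, 0.7, 2.3]
opening: 0.423
grip_force: 1.7
```

```bash
python3 -m inch '[[[0,0,0],0,0.13],[[0,0,0],0,0.1],[[0,0,0],0,0.05],[[0,0,0],0,0],[[0,0,0],0,-0.2],[[0,0,0],0,-0.5],[[0,0,0],0,-1],[[0,0,0],0,-1],[[0,0,0],0,-1],[[0,0,0],0,-1]]'; python3 -m inch '[[[0,0,-0.1],0,-1],[[0,0,-0.3],0,-1],[[0,0,-0.5],0,-1],[[0,0,-0.5],0,-1],[[0,0,-0.4],0,-1],[[0,0,0],0,-1],[[0,0,0],0,-1],[[0,0,0],0,-1],[[0,0,0],0,-1],[[0,0,0],0,-1]]'
python3 - <<'E'
from h import *
w=cam("wrist")
for k,z in(("tweezers",94),("tw_grip",142),("tw_tips",19)):
    print(k,[(atz(w,o["centre"],z).round(1),round(float(o["score"]),2)) for o in eyes.spot_point(k,w)][:2])
a=cv2.cvtColor(w["pixels"],cv2.COLOR_RGB2BGR)
cv2.imwrite('pics/c8.png',cv2.resize(a[110:280,230:400],(600,600),interpolation=2))
E
```

```text
t: 33.8
eef_pos: [549.3, -120.5, 122.8]
tcp_rot: [3.142, 0.0, 0.095]
ft_force: [-0.3, 0.1, -0.7]
opening: 0.996
grip_force: 0.0
t: 35.05
eef_pos: [549.3, -120.5, 230.5]
tcp_rot: [-3.141, 0.001, 0.095]
ft_force: [1.4, -0.3, -0.6]
opening: 1.003
grip_force: 0.0
tweezers [(array([ 547.1, -120.7,   94. ]), 0.56)]
tw_grip [(array([ 549.7, -118.5,  142. ]), 0.9)]
tw_tips [(array([ 551.1, -123.9,   19. ]), 0.72)]
```

View pics/c8.png

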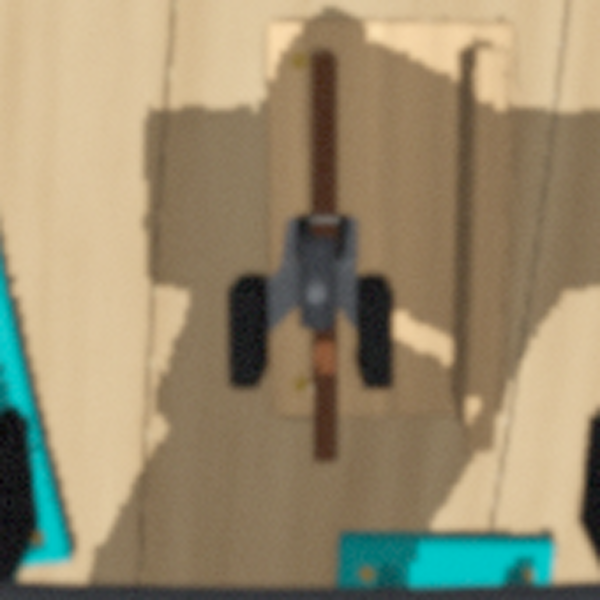

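The tweezers stand square astride the rail at its middle (pivot at (318,292), pads at (248,330) and (375,330)). They grip the upright on their own and the gripper is clear, so I'm handing in.

```bash
python3 -c "
from cell import env;print(env.job_done())"
```

```text
the job is handed in; nothing more can be done
None
```

I handed the job in at about 35 s: the rail was felt home at about 8 N, and the tweezers now grip the upright on their own at the rail's middle, with the gripper clear; the hand-in returned no verdict, and I did not measure the rail's height after letting go.

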